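Hold the spring clamp open over the card on the cupboard door

ROBOT

A 6-joint arm with a two-finger parallel gripper is mounted at the origin on the work surface. World frame = base frame: x ahead of the robot, y to its left, z up, the work surface at z = 0. Lengths are in m, angles in rad, forces in N, time in s.
With the tool pointing down it reaches from about 0.425 to 0.95 m from the base axis. Payload 3.5 kg.
Tool frame: the origin (TCP) lies midway between the tips of the shut fingers; the grasp point (between the pads) lies 19 mm behind it; z points along the fingers, y is the line along which they close (so a half turn about z gives the same grasp; the last joint's range is limited). The gripper opens to 85 mm and grips with 20 to 120 N. Pads are 22 mm wide; open, the fingers measure 114 mm over their backs; the gripper's body (76 mm by 85 mm) begins 54 mm behind the grasp point. The pads swing forward as they close: fully open they stand 13 mm farther back than shut.
Start: joints at [-1.375, 0.286, 1.577, -0, 1.279, -0.15], TCP at [0.229, -0.635, 0.199] pointing down, gripper open.
Joint ranges: [-2.77, 2.77], [-0.9, 2.22], [0.21, 2.48], [-1.53, 4.67], [0.24, 2.81], [-2.84, 2.84]. Speed limits (rad/s): [2.79, 2.79, 3.14, 3.14, 3.14, 3.14].

INTERFACE

Orientations are given as a unit quaternion [x, y, z, w].
In Python, from plant import * gives the robot as it stands.
- The arm moves only by the tool move_arm, never from a script. Its argument "moves" is a list of rows, each a list of 3 entries, a list of its own where there are three numbers: the opening, from 0 (shut) to 1 (fully open), then the shift along the tool's x, y, z in m, then the turn, a rotation vector about the tool's x, y, z in rad. A call has exactly 10 rows; each row shifts and turns the commanded pose from where the row before left it, along the tool's axes as they then stand; what a row does not reach is not made up. A row lasts 1/12 s, in which the tool goes at most 41.7 mm and 7.16 degrees, less where a joint would pass 70% of its speed; a pose out of reach is approached as far as the arm can. A call is refused whole if a number of a shift passes 0.0417 or a number of a turn 0.125, either way. A call with a gripper value outside its range is refused whole. The fingers move at their own pace and stop on an object; "grip_force" is the grip in N (left out, the last holds). Time passes only in rows, so rows that do not move let the fingers close, or fill a call up. It gives the time, the measured TCP pose, the force, the opening and the grip force at its end, in the units of the state.
- get_state(): the state, without advancing time (a new reading comes with each control period).
- read_camera(name): name is "side" or "top"; returns the picture (480x640x3 uint8, red, green, blue); there is no depth.
- camera_params(name): a dict with "fx", "fy", "cx", "cy" (pixels), "k1" (the pictures are not rectified: a ray, as slopes to the right and down, at radius r is drawn at 1 + k1 r^2 times it, then the intrinsics apply), "rvec" (rotation vector, rad) and "tvec" (3), from world to camera coordinates, as OpenCV has them. Camera axes: x right, y down, z forward; pixel columns grow to the right and rows downward; lengths in m; the calibration is good to about 2 mm. A picture is of the moment at which its call begins. camera_params takes no time and is no camera call.
- sign_off(): hands the job in; it is judged then, once.
The state is a dict: "time": time; "qpos": joint angles; "dq": joint speeds; "joint_efforts": joint torques, N m; "eef_pos": TCP position; "tcp_rot": TCP orientation; "contact_force": force on the tool from outside, world axes, zero at the start; "wrist_torque": the same for the moment, N m; "opening": opening from 0.0 (shut) to 1.0 (fully open); "finger_force": force on a finger pad.
Only numpy, scipy, OpenCV 4.12 (cv2) and the standard library are available. Lean on these libraries where they do the work, as an engineer would, in place of code of your own. Each camera call takes 0.05 s, during which the arm holds its last target. There are 200 camera calls.

TASK

First swing the cupboard door wide open by its handle, so that the cutting-list card on its inside comes out into the open. Then squeeze the handles of the spring clamp to open its jaws, lift it off the upright strip where it is parked, and lower it over the top edge of the card so that one jaw hangs on each side, well gaping and not touching the card or the door, ready for a new sheet to be slipped in. Finish while still holding the clamp squeezed open there, with the door still open, and leave the tin, offcut and tape measure where they are.

Things in the scene. Friction and masses are not known exactly. Their poses are not given: they have to be found in the camera images.
- cupboard: Low plywood tool cupboard fixed on the bench, 195 deep (with door) x 240 wide x 200 high. Origin on the bench at the middle of the door's outer face; x points from front to back, y to the left seen from the robot, z up. It does not move.
- door (a joint): Cupboard door angle, rad: 0 shut, grows as it swings out towards the robot, stop at 1.9; may start a little ajar. Hinge upright at the door's right-hand edge seen from the robot (cupboard -y); opening turns the door anticlockwise seen from above. It stays where it is left (friction about 0.12 N m). Panel 236 wide x 180 high x 15 thick, its top 184 above the bench.
- door_hinge (a point): Point on the door's hinge line, at handle height, 162 above the bench. It carries the door's axes: x normal to the door, from its outer to its inner face; y along the door from the hinge to the free edge; z up.
- door_handle (a point): Middle of the door's handle: a level round steel bar 11 in diameter and 101 long along the door's y, standing 40 off the door's outer face (34 free behind it, 76 free between its two posts), centred 165 from the hinge line, 162 above the bench (38 below the cupboard's top). Same axes as the door.
- card_top (a point): Middle of the top edge of the stiff white card, fixed upright in a holder on the door's inside and swinging with it: 4 thick (door x), 130 wide (door y), 110 high. The edge is 170 above the bench, 30 below the cupboard's top. The card's middle plane is 47 from the door's inner face, its middle 128 from the hinge. Door's axes: x across the card, y along its edge, z up.
- stand: Wooden foot 90 x 130 x 20 fixed on the bench with an upright plywood strip on it: 6 thick (its x), 110 long (its y), top 100 above the bench. Origin on the bench under its centre. It does not move.
- clip: Black spring clamp, about 80 g, 24 wide along y, parked on the strip: jaws down, handles up. Origin: centre of its steel pivot (radius 7), 7 above the strip's top when parked; x across the strip, from handle to handle, y along it, z up (parked, the stand's axes; opening, they tilt with the -x half). Handles: a V to 54 above the pivot, parked 32 over the outside at 20 up, 46 at 40, 55 at the top.
- clip_jaw (a joint): Clamp opening, rad: 0 parked (pads parallel, 6 apart), -0.13 shut, 0.70 fully open (tips 35 apart inside, 50 outside). Squeezing the handles together along x opens the jaws; each half turns by half of it; at 0.70 the handles are parallel, 16 over the outside, and meet a stop. The spring closes it: 0.2 N m at 0, 0.34 at 0.70, about 7 to 12 N on each handle 30 above the pivot.
- clip_tip_a (a point): Lower inner edge of the jaw on the clamp's -x side, 45 below and 3 beside the pivot when parked.
- clip_tip_b (a point): Lower inner edge of the jaw on the clamp's +x side, 45 below and 3 beside the pivot when parked.
- wax_tin: Bystander: loose round pale metal tin with a white lid, 66 across, 50 high; origin under its centre.
- offcut: Bystander: loose pale wood offcut 80 x 50 x 35 high; origin under its centre.
- tape: Bystander: loose grey tape measure 70 x 35 x 60 high, with a small steel tongue at its -x end; origin under its centre.
Not all that is in view belongs to the job. Of the things shaped like the clip, the black one is meant. Of the things that look like the stand, take the one that is farthest from the robot's base at the start.

How it is judged:
On the way, in this order (a step that is already met when the one before it is completed fails the run):
1. the door is swung wide open (value of joint door above 1 rad), for 0.2 s.
2. the clamp, squeezed open, is lifted off the strip (z of clip in the frame of stand above 0.15 m and value of joint clip_jaw above 0.2 rad and contact force between clip and the fingers above 3 N), for 0.2 s.
At the end, for the whole second after the job is handed in: Door open over 1.0 rad. Fingers hold the clamp (over 3 N), still, squeezed over 0.35 rad, touching no door, card, cupboard or stand (under 0.5 N). One jaw tip each side, over 3 mm from the card's middle plane and 6 mm below its top edge, within 60 mm of its middle; pivot above the edge (value of joint door above 1 rad and value of joint clip_jaw above 0.35 rad and ((x of clip_tip_a in the frame of card_top above 0.003 m and x of clip_tip_b in the frame of card_top below -0.003 m) or (x of clip_tip_b in the frame of card_top above 0.003 m and x of clip_tip_a in the frame of card_top below -0.003 m)) and z of each of clip_tip_a, clip_tip_b in the frame of card_top below -0.006 m and y of clip_tip_a in the frame of card_top between -0.06 and 0.06 m and y of clip_tip_b in the frame of card_top between -0.06 and 0.06 m and z of clip in the frame of card_top above 0.005 m and contact force between clip and the fingers above 3 N and contact force between clip and door below 0.5 N and contact force between clip and cupboard below 0.5 N and contact force between clip and stand below 0.5 N and linear speed of clip below 0.03 m/s); the arm keeps its last pose, push and grip.
It fails at once if the wax tin is disturbed (moved more than 30 mm) (distance of wax_tin from where it was at the start of the episode above 0.03 m).
It fails at once if the wood offcut is disturbed (moved more than 30 mm) (distance of offcut from where it was at the start of the episode above 0.03 m).
It fails at once if the tape measure is disturbed (moved more than 30 mm) (distance of tape from where it was at the start of the episode above 0.03 m).
It also fails if it takes over 58 s, if anything falls off the work surface, if the arm or the gripper's body presses on something with over 40 N, if the wrist force passes 120 N, or if a joint passes its speed limit or range.

## Working session

There is one attempt and no reset: what is moved stays moved. The work goes in short steps, Python scripts to look and compute and a tool call to move; the robot and the scene stay as the last step left them, time stands still between calls to the robot, and variables do not carry over. Pictures are saved under pics/ and viewed, at most 10 in all, crops included, and the job is handed in when it is done.

Besides the shell and the picture viewer there is one more tool, called as name([rows], argument=value, ...), one row to a line, values as JSON. move_arm: Moves the arm, as the interface text tells. Its arguments: {"type":"object","properties":{"moves":{"type":"array"},"grip_force":{"type":"number"}},"required":["moves"]}

```bash
ls; mkdir -p pics; python3 - <<'E'
from plant import *
import cv2
for n in ("side","top"):
    cv2.imwrite(f"pics/{n}0.png",read_camera(n)[:,:,::-1]); print(n,camera_params(n))
s=get_state();print(s)
E
```

```text
pics
side {'fx': 445.5073410770822, 'fy': 445.5073410770822, 'cx': 316.52247740608055, 'cy': 234.1714860932114, 'k1': 0.010376922311278574, 'rvec': array([ 0.20977406, -2.7262587 ,  1.42327862]), 'tvec': array([0.55515217, 0.12532195, 1.13272946])}
top {'fx': 442.4016114057291, 'fy': 442.4016114057291, 'cx': 319.8759711974571, 'cy': 242.897085086275, 'k1': -0.04394305148250498, 'rvec': array([ 2.17274169, -2.17888766,  0.04981566]), 'tvec': array([0.08165501, 0.55949144, 1.13325186])}
{'time': 0.1, 'qpos': array([-1.37496891e+00,  2.87077978e-01,  1.57802915e+00, -2.69260035e-05,
        1.27862464e+00, -1.49962295e-01]), 'dq': array([ 0.00062962, -0.00311884, -0.003351  ,  0.00058672, -0.00091146,
        0.00159464]), 'joint_efforts': array([ 7.70017014e-04, -4.07296014e+01, -2.93701547e+01, -1.16918695e-04,
        3.38519749e-03,  1.05675716e-05]), 'eef_pos': array([ 0.22869786, -0.63436714,  0.19798577]), 'tcp_rot': array([ 9.85089646e-01,  1.72038498e-01, -3.74104160e-05, -1.06897936e-03]), 'contact_force': array([ 0.38550144,  0.95735214, -0.46803461]), 'wrist_torque': array([-0.0148805 , -0.04826091, -0.03135428]), 'finger_force': 0.0, 'opening': 1.0008711825918686}
```

View pics/side0.png

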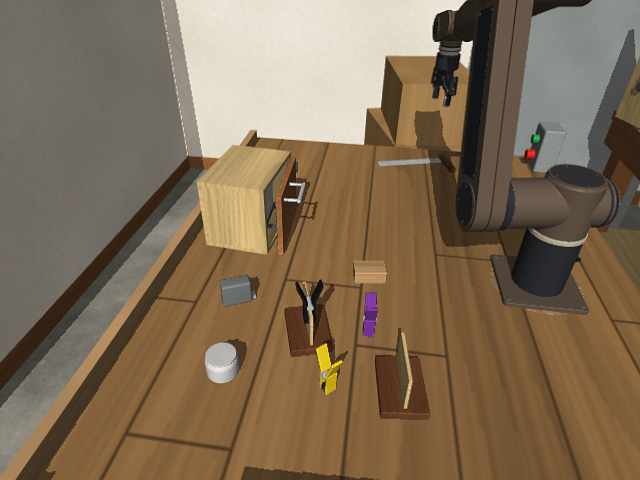

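View pics/top0.png

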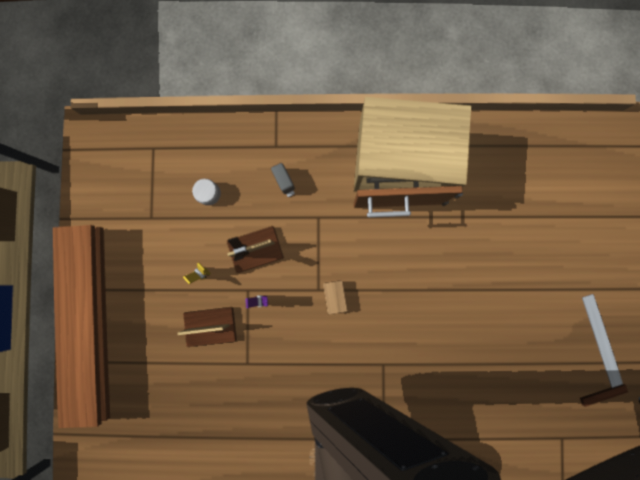

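The side view shows the door slightly ajar with its handle near (297,190), and the black clamp on the strip near (310,300). In the top view the cupboard is at (412,145), the handle bar near (388,212), the black clamp on the farther stand near (240,247), and the offcut at (335,297).

```bash
cat > h.py <<'E'
import numpy as np, cv2
from scipy.spatial.transform import Rotation as R
from plant import *
def ray(n,uv):
    c=camera_params(n); d=np.array([(uv[0]-c['cx'])/c['fx'],(uv[1]-c['cy'])/c['fy']]); x=d.copy()
    for _ in range(10): x=d/(1+c['k1']*(x@x))
    M=R.from_rotvec(c['rvec']).as_matrix(); return -M.T@c['tvec'], M.T@np.array([*x,1])
def onz(n,uv,z):
    o,d=ray(n,uv); return o+d*(z-o[2])/d[2]
def tri(ut,us):
    (a,d),(b,e)=ray('top',ut),ray('side',us)
    k=np.linalg.lstsq(np.c_[d,-e],b-a,rcond=None)[0]; p,q=a+k[0]*d,b+k[1]*e
    return (p+q)/2,np.linalg.norm(p-q)
def proj(n,p):
    c=camera_params(n); q=R.from_rotvec(c['rvec']).apply(p)+c['tvec']; s=q[:2]/q[2]; s=s*(1+c['k1']*(s@s))
    return s*c['fx']+[c['cx'],c['cy']]
def crop(n,x,y,w,h,k,name):
    im=read_camera(n)[y:y+h,x:x+w,::-1]; cv2.imwrite(f"pics/{name}.png",cv2.resize(im,None,fx=k,fy=k,interpolation=cv2.INTER_CUBIC))
E
python3 - <<'E'
from h import *
a=read_camera('top')[:,:,::-1]; b=read_camera('side')[:,:,::-1]
f=lambda im,x,y,w,h,W,H: cv2.resize(im[y:y+h,x:x+w],(W,H),interpolation=cv2.INTER_CUBIC)
im=np.vstack([np.hstack([f(a,345,90,130,100+40,390,420)[:300],]),]) 
A=f(a,350,160,130,75,400,231); B=f(a,180,220,130,75,400,231)
C=f(b,240,140,80,120,400,369+0); 
# C scale x5 by x3.07 avoided: keep uniform 3.3
C=f(b,190,140,121,110,400,364); D=f(b,260,260,121,110,400,364)
cv2.imwrite('pics/c1.png',np.hstack([np.vstack([A,C]),np.vstack([B,D])]))
E
```

```text
(no output)
```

View pics/c1.png

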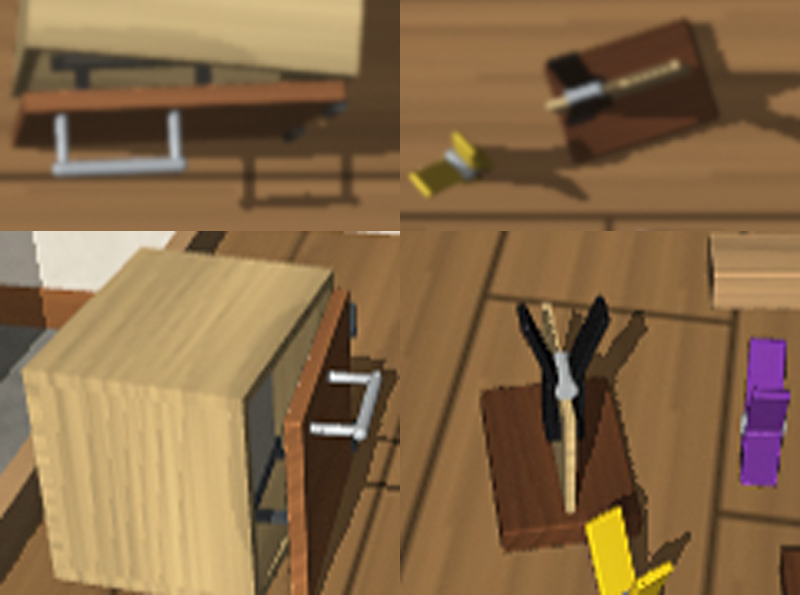

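The crop shows the handle bar from top (368,215) to (410,213). The strip's top runs from (227,254) to (271,241), with the silver pivot at (239.5,250.5). In the side view the handle tips are at about (298,283) and (320,281), and the pivot at about (310,305).

```bash
python3 - <<'E'
from h import *
np.set_printoptions(precision=4,suppress=True)
A=lambda x,y:(350+x/3.077,160+y/3.077); B=lambda x,y:(180+(x-400)/3.077,220+y/3.077)
C=lambda x,y:(190+x/3.306,140+(y-231)/3.306); D=lambda x,y:(260+(x-400)/3.306,260+(y-231)/3.306)
print('bar',onz('top',A(55,170),.1675),onz('top',A(183,163),.1675))
print('bar tri',tri(A(55,170),C(360,435)),tri(A(183,163),C(378,377)))
dl,dr=onz('top',A(25,105),.184),onz('top',A(345,97),.184);print('door outer',dl,dr,np.linalg.norm(dl-dr))
print('cup top',[onz('top',p,.2) for p in (A(25,48),A(358,76),(365,100),(471,105))])
s1,s2=onz('top',B(545,104),.1),onz('top',B(680,65),.1);print('strip',s1,s2,np.linalg.norm(s1-s2))
print('piv',onz('top',B(583,94),.114),tri(B(583,94),D(566,375)))
print('tip',[tri(B(x,y),D(u,v)) for x,y,u,v in((565,60,525,308),)])
print('foot',[onz('top',B(*p),.02) for p in((548,62),(686,20),(718,118),(575,162))])
for n,p,z in(('tin',(205,190),.05),('tape',(283,179),.06),('off',(335,297),.035)):print(n,onz('top',p,z))
E
```

```text
bar [ 0.6124 -0.0327  0.1675] [ 0.6172 -0.1275  0.1675]
bar tri (array([ 0.6134, -0.0332,  0.1614]), np.float64(0.0003652096328136364)) (array([ 0.617 , -0.1288,  0.1608]), np.float64(0.002222288960570636))
door outer [ 0.6582 -0.0099  0.184 ] [ 0.6631 -0.2437  0.184 ] 0.23389317649099553
cup top [array([ 0.6969, -0.0092,  0.2   ]), array([ 0.6754, -0.2487,  0.2   ]), array([ 0.87  , -0.0264,  0.2   ]), array([ 0.8573, -0.2649,  0.2   ])]
strip [0.5284 0.3045 0.1   ] [0.559  0.1973 0.1   ] 0.1115228368083363
piv [0.5355 0.2714 0.114 ] (array([0.5354, 0.2728, 0.1069]), np.float64(0.00106749948553775))
tip [(array([0.559 , 0.2756, 0.1607]), np.float64(0.0007010034799023386))]
foot [array([0.5678, 0.3211, 0.02  ]), array([0.6032, 0.203 , 0.02  ]), array([0.5197, 0.1754, 0.02  ]), array([0.4827, 0.297 , 0.02  ])]
tin [0.6958 0.3761 0.05  ]
tape [0.7206 0.1729 0.06  ]
off [0.4202 0.0414 0.035 ]
```

move_arm([
  [0.3, [0, 0, -0.003], [0, 0, -0.125]],
  [0.3, [0, 0, -0.003], [0, 0, -0.125]],
  [0.3, [0, 0, -0.003], [0, 0, -0.125]],
  [0.3, [0, 0, -0.003], [0, 0, -0.125]],
  [0.3, [0, 0, -0.003], [0, 0, -0.125]],
  [0.3, [0, 0, -0.003], [0, 0, -0.125]],
  [0.3, [0, 0, -0.003], [0, 0, -0.125]],
  [0.3, [0, 0, -0.003], [0, 0, -0.125]],
  [0.3, [0, 0, -0.003], [0, 0, -0.125]],
  [0.3, [0, 0, -0.003], [0, 0, -0.125]],
])

```text
time: 1.03
eef_pos: [0.2288, -0.6348, 0.2289]
tcp_rot: [0.696, 0.718, 0.0, -0.0]
contact_force: [-0.5, -0.3, -0.3]
opening: 0.299
finger_force: 0.0
```

move_arm([
  [0.3, [0.0271, 0.02015, 0], [0, 0, 0]],
  [0.3, [0.0271, 0.02015, 0], [0, 0, 0]],
  [0.3, [0.0271, 0.02015, 0], [0, 0, 0]],
  [0.3, [0.0271, 0.02015, 0], [0, 0, 0]],
  [0.3, [0.0271, 0.02015, 0], [0, 0, 0]],
  [0.3, [0.0271, 0.02015, 0], [0, 0, 0]],
  [0.3, [0.0271, 0.02015, 0], [0, 0, 0]],
  [0.3, [0.0271, 0.02015, 0], [0, 0, 0]],
  [0.3, [0.0271, 0.02015, 0], [0, 0, 0]],
  [0.3, [0.0271, 0.02015, 0], [0, 0, 0]],
])

```text
time: 1.87
eef_pos: [0.4241, -0.3575, 0.2291]
tcp_rot: [0.698, 0.716, 0.0, -0.0]
contact_force: [1.0, 0.2, -0.0]
opening: 0.301
finger_force: 0.0
```

move_arm([
  [0.3, [0.0271, 0.02015, 0], [0, 0, 0]],
  [0.3, [0.0271, 0.02015, 0], [0, 0, 0]],
  [0.3, [0.0271, 0.02015, 0], [0, 0, 0]],
  [0.3, [0.0271, 0.02015, 0], [0, 0, 0]],
  [0.3, [0.0271, 0.02015, 0], [0, 0, 0]],
  [0.3, [0.0271, 0.02015, 0], [0, 0, 0]],
  [0.3, [0.0271, 0.02015, 0], [0, 0, 0]],
  [0.3, [0.0271, 0.02015, 0], [0, 0, 0]],
  [0.3, [0.0271, 0.02015, 0], [0, 0, 0]],
  [0.3, [0.0271, 0.02015, 0], [0, 0, 0]],
])

```text
time: 2.7
eef_pos: [0.6187, -0.0815, 0.229]
tcp_rot: [0.698, 0.716, -0.0, -0.0]
contact_force: [0.1, -0.0, -0.8]
opening: 0.3
finger_force: 0.0
```

```bash
python3 - <<'E'
from h import *
a=read_camera('top')[:,:,::-1]; b=read_camera('side')[:,:,::-1]
f=lambda im,x,y,w,h,k: cv2.resize(im[y:y+h,x:x+w],None,fx=k,fy=k,interpolation=cv2.INTER_CUBIC)
cv2.imwrite('pics/c2.png',np.hstack([f(a,340,130,130,120,3),f(b,230,120,130,120,3)]))
s=get_state();print(s['eef_pos'],s['tcp_rot'],s['contact_force'],[proj(n,s['eef_pos']) for n in('top','side')])
E
```

```text
[ 0.61974555 -0.07908839  0.22878536] [ 6.96427164e-01  7.17627080e-01  6.35979639e-04 -4.17894441e-04] [-0.05401518 -0.54165032  0.46204625] [array([391.96201597, 208.00568916]), array([299.40563401, 169.67618291])]
```

View pics/c2.png

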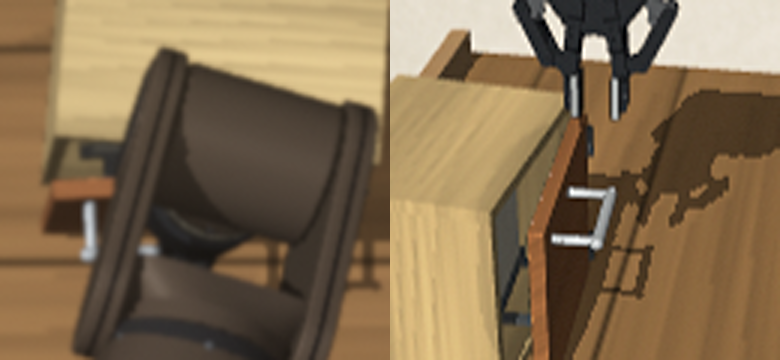

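The side view shows the open fingers centred over the bar at about (298,159), with the bar below at (302,191). I'm shifting 5 mm back and then lowering over it.

move_arm([
  [0.3, [0, -0.005, 0], [0, 0, 0]],
  [0.3, [0, 0, 0.01], [0, 0, 0]],
  [0.3, [0, 0, 0.01], [0, 0, 0]],
  [0.3, [0, 0, 0.01], [0, 0, 0]],
  [0.3, [0, 0, 0.01], [0, 0, 0]],
  [0.3, [0, 0, 0.01], [0, 0, 0]],
  [0.3, [0, 0, 0.01], [0, 0, 0]],
  [0.3, [0, 0, 0.01], [0, 0, 0]],
  [0.3, [0, 0, 0.01], [0, 0, 0]],
  [0.3, [0, 0, 0.01], [0, 0, 0]],
])

```text
time: 3.63
eef_pos: [0.6131, -0.0833, 0.1381]
tcp_rot: [0.698, 0.716, -0.0, -0.0]
contact_force: [-0.1, -0.4, 0.1]
opening: 0.297
finger_force: 0.0
```

```bash
python3 - <<'E'
from h import *
s=get_state();p0=s['eef_pos'];print(p0,s['contact_force'])
# arc waypoints about the hinge: tool-frame steps for 5 deg door steps
H=np.array([.662,-.246]); phi0=np.degrees(2*np.arctan2(s['tcp_rot'][1],s['tcp_rot'][0])); print(phi0)
for k in(3,5,6,7):
    a=np.radians(k); r=p0[:2]-H; M=np.array([[np.cos(a),-np.sin(a)],[np.sin(a),np.cos(a)]]); d=M@r-r
    t=np.radians(phi0); print(k,d@[np.cos(t),np.sin(t)],d@[np.sin(t),-np.cos(t)])
E
```

```text
[ 0.61310724 -0.08325972  0.13813767] [-0.06082751 -0.36382135  0.05048014]
91.42978037921513
3 -0.0025701665207823418 -0.008516944268768612
5 -0.004529773670112413 -0.014115118831004608
6 -0.005582553140246884 -0.016887704238850908
7 -0.006683560554388656 -0.019641493833308658
```

move_arm([
  [0.3, [-0.0035, -0.0113, 0], [0, 0, -0.07]],
  [0.3, [-0.0035, -0.0113, 0], [0, 0, -0.07]],
  [0.3, [-0.0035, -0.0113, 0], [0, 0, -0.07]],
  [0.3, [-0.0035, -0.0113, 0], [0, 0, -0.07]],
  [0.3, [-0.0035, -0.0113, 0], [0, 0, -0.07]],
  [0.3, [-0.0035, -0.0113, 0], [0, 0, -0.07]],
  [0.3, [-0.0035, -0.0113, 0], [0, 0, -0.07]],
  [0.3, [-0.0035, -0.0113, 0], [0, 0, -0.07]],
  [0.3, [-0.0035, -0.0113, 0], [0, 0, -0.07]],
  [0.3, [-0.0035, -0.0113, 0], [0, 0, -0.07]],
])

```text
time: 4.47
eef_pos: [0.5198, -0.1527, 0.1388]
tcp_rot: [0.409, 0.913, -0.0, 0.0]
contact_force: [-0.9, -0.8, -0.3]
opening: 0.301
finger_force: 0.0
```

```bash
python3 - <<'E'
from h import *
s=get_state();print(s['eef_pos'],s['contact_force'],s['opening'])
a=np.radians(40.1); H=np.array([.662,-.246]); M=np.array([[np.cos(a),-np.sin(a)],[np.sin(a),np.cos(a)]]);print('ideal',H+M@(np.array([.6131,-.0833])-H))
cv2.imwrite('pics/s3.png',read_camera('side')[80:320,180:500,::-1])
E
```

```text
[ 0.51976463 -0.15272061  0.13881626] [-0.9421327  -0.78950948 -0.25337393] 0.3009651057266703
ideal [ 0.51979643 -0.15304493]
```

View pics/s3.png

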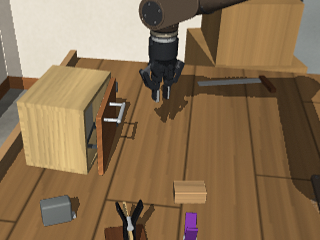

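The door has not moved. The gripper is at crop (160,90) and came off without catching the bar, so I'm checking the true fingertip height against the reported TCP.

```bash
python3 - <<'E'
from h import *
s=get_state();p=s['eef_pos']; t=2*np.arctan2(s['tcp_rot'][1],s['tcp_rot'][0]); yv=np.array([np.sin(t),-np.cos(t),0])
b=read_camera('side')[:,:,::-1][120:220,290:400]; b=cv2.resize(b,None,fx=6,fy=6,interpolation=cv2.INTER_CUBIC)
for z,c in((0,(0,0,255)),(.01,(0,255,255)),(.03,(0,255,0))):
  for k in(-.0128,0,.0128):
    q=proj('side',p+yv*k+[0,0,z]); cv2.circle(b,tuple(int(v) for v in (q-[290,120])*6+3),4,c,-1)
cv2.imwrite('pics/s4.png',b); print(p,[proj('side',p+[0,0,z]) for z in(0,.01,.03)])
# check camera on the door bar: where it should project
for q in([.6134,-.0332,.162],[.617,-.1288,.162]): print(proj('side',q),proj('top',q))
E
```

```text
[ 0.51894624 -0.1541878   0.13876273] [array([340.31920527, 189.61456014]), array([340.46844529, 186.44237989]), array([340.77121483, 180.00833487])]
[298.94110949 201.5316498 ] [367.86553293 215.1182704 ]
[303.93265538 183.71154634] [409.6323358  213.38467437]
```

View pics/s4.png

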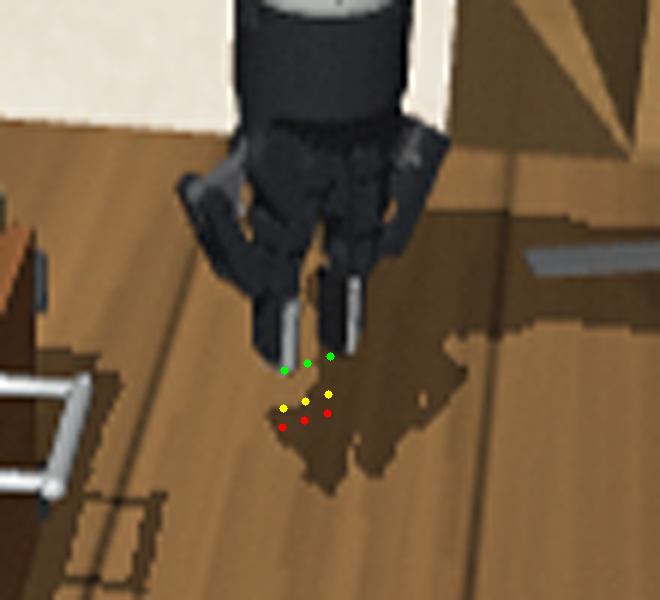

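The true fingertips show at about crop (320,360), some 30 mm above the reported TCP projection at (305,420). The top view should tell whether the offset is in height or sideways.

```bash
python3 - <<'E'
from h import *
s=get_state();p=s['eef_pos']; t=2*np.arctan2(s['tcp_rot'][1],s['tcp_rot'][0]); yv=np.array([np.sin(t),-np.cos(t),0])
q0=proj('top',p).astype(int)-[60,50]
b=read_camera('top')[:,:,::-1][q0[1]:q0[1]+100,q0[0]:q0[0]+120]; b=cv2.resize(b,None,fx=6,fy=6,interpolation=cv2.INTER_CUBIC)
for z,c in((0,(0,0,255)),(.03,(0,255,0))):
  for k in(-.0128,0,.0128):
    q=proj('top',p+yv*k+[0,0,z]); cv2.circle(b,tuple(int(v) for v in (q-q0)*6+3),4,c,-1)
cv2.imwrite('pics/t4.png',b);print(p,q0)
E
```

```text
[ 0.51964355 -0.15334695  0.13888554] [359 206]
```

View pics/t4.png

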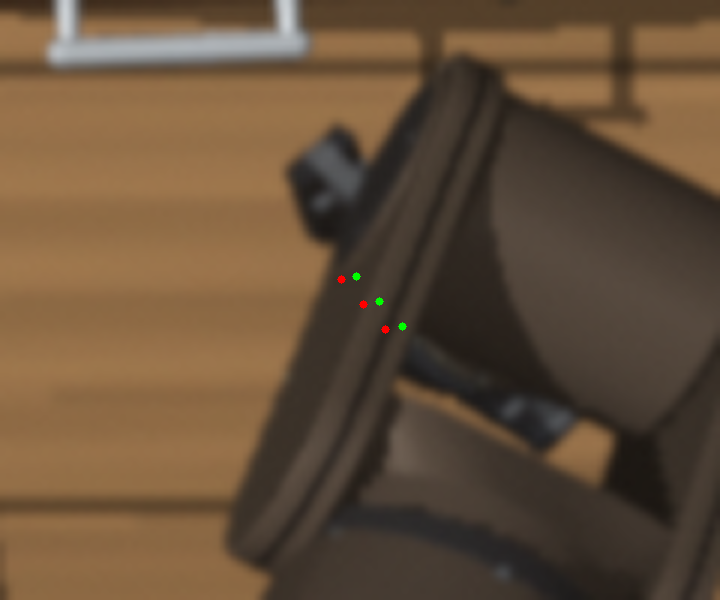

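The knuckles at (330,180) and (545,415) are centred on the tool axis, so the offset is only in height: the tips are about 30 mm above the TCP at this opening. I'll lift, go back and descend lower.

move_arm([
  [0.3, [0, 0, -0.01], [0, 0, 0.1]],
  [0.3, [0, 0, -0.01], [0, 0, 0.12]],
  [0.3, [0, 0, -0.01], [0, 0, 0.12]],
  [0.3, [0, 0, -0.01], [0, 0, 0.12]],
  [0.3, [0, 0, 0], [0, 0, 0.12]],
  [0.3, [0, 0, 0], [0, 0, 0.12]],
  [0.3, [0.0171, 0.0248, 0], [0, 0, 0]],
  [0.3, [0.0171, 0.0248, 0], [0, 0, 0]],
  [0.3, [0.0171, 0.0248, 0], [0, 0, 0]],
  [0.3, [0.0171, 0.0248, 0], [0, 0, 0]],
])

```text
time: 5.45
eef_pos: [0.6191, -0.08, 0.1791]
tcp_rot: [0.699, 0.715, 0.0, 0.0]
contact_force: [-1.1, -0.3, 0.2]
opening: 0.298
finger_force: 0.0
```

move_arm([
  [0.3, [0, 0, 0], [0, 0, 0]],
  [0.3, [0, 0, 0.01], [0, 0, 0]],
  [0.3, [0, 0, 0.01], [0, 0, 0]],
  [0.3, [0, 0, 0.01], [0, 0, 0]],
  [0.3, [0, 0, 0.006], [0, 0, 0]],
  [0.3, [0, 0, 0.006], [0, 0, 0]],
  [0.3, [0, 0, 0.006], [0, 0, 0]],
  [0.3, [0, 0, 0.006], [0, 0, 0]],
  [0.3, [0, 0, 0.006], [0, 0, 0]],
  [0.3, [0, 0, 0.004], [0, 0, 0]],
])

```text
time: 6.28
eef_pos: [0.6174, -0.0818, 0.1145]
tcp_rot: [0.698, 0.716, -0.0, -0.0]
contact_force: [-0.2, -0.0, 1.0]
opening: 0.304
finger_force: 0.0
```

```bash
python3 - <<'E'
from h import *
s=get_state();print(s['eef_pos'],s['tcp_rot'],s['contact_force'])
a=read_camera('side')[:,:,::-1][110:230,240:360]
cv2.imwrite('pics/s5.png',cv2.resize(a,None,fx=5,fy=5,interpolation=cv2.INTER_CUBIC))
E
```

```text
[ 0.61738485 -0.08176016  0.11447882] [ 6.98349636e-01  7.15756751e-01 -1.04188923e-04 -2.20766432e-04] [-0.18810264 -0.00519337  0.95348219]
```

View pics/s5.png

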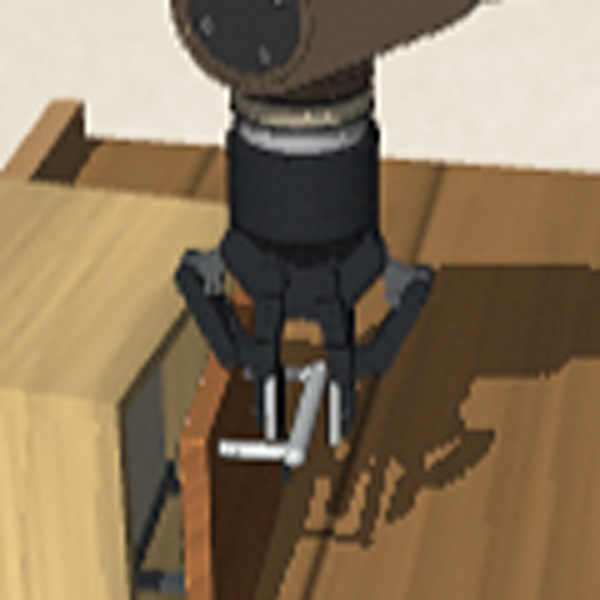

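The fingers at crop (270,437) and (337,443) now straddle the bar at (310,410). Pulling the door open along its arc.

move_arm([
  [0.3, [0, 0, 0.006], [0, 0, 0]],
  [0.3, [-0.0035, -0.0113, 0], [0, 0, -0.07]],
  [0.3, [-0.0035, -0.0113, 0], [0, 0, -0.07]],
  [0.3, [-0.0035, -0.0113, 0], [0, 0, -0.07]],
  [0.3, [-0.0035, -0.0113, 0], [0, 0, -0.07]],
  [0.3, [-0.0035, -0.0113, 0], [0, 0, -0.07]],
  [0.3, [-0.0035, -0.0113, 0], [0, 0, -0.07]],
  [0.3, [-0.0035, -0.0113, 0], [0, 0, -0.07]],
  [0.3, [-0.0035, -0.0113, 0], [0, 0, -0.07]],
  [0.3, [-0.0035, -0.0113, 0], [0, 0, -0.07]],
])

```text
time: 7.17
eef_pos: [0.5313, -0.1412, 0.1093]
tcp_rot: [0.44, 0.898, 0.0, 0.0]
contact_force: [0.1, 1.4, 0.8]
opening: 0.302
finger_force: 0.4
```

```bash
python3 - <<'E'
from h import *
s=get_state();print(s['eef_pos'],s['contact_force'],s['wrist_torque'])
b=read_camera('top').astype(int)
# bright grey bar pixels
m=((b.min(2)>120)&(b.max(2)-b.min(2)<35)).astype(np.uint8); m[:150]=0; m[330:]=0; m[:,:300]=0; m[:,500:]=0
n,l,st,c=cv2.connectedComponentsWithStats(m); print([(st[i],c[i].round()) for i in range(1,n) if st[i][4]>15])
E
```

```text
[ 0.53134188 -0.14118796  0.10934212] [0.08351243 1.39143388 0.82405024] [ 0.12349641 -0.06228809  0.032797  ]
[(array([376, 187,  47,  35, 132], dtype=int32), array([400., 203.])), (array([389, 250,  10,  14,  59], dtype=int32), array([394., 257.]))]
```

move_arm([
  [0.3, [-0.0035, -0.0113, 0], [0, 0, -0.07]],
  [0.3, [-0.0035, -0.0113, 0], [0, 0, -0.07]],
  [0.3, [-0.0035, -0.0113, 0], [0, 0, -0.07]],
  [0.3, [-0.0035, -0.0113, 0], [0, 0, -0.07]],
  [0.3, [-0.0035, -0.0113, 0], [0, 0, -0.07]],
  [0.3, [-0.0035, -0.0113, 0], [0, 0, -0.07]],
  [0.3, [-0.0035, -0.0113, 0], [0, 0, -0.07]],
  [0.3, [-0.0035, -0.0113, 0], [0, 0, -0.07]],
  [0.3, [-0.0035, -0.0113, 0], [0, 0, -0.07]],
  [0.3, [-0.0035, -0.0113, 0], [0, 0, -0.07]],
])

```text
time: 8.05
eef_pos: [0.4974, -0.2521, 0.1093]
tcp_rot: [0.107, 0.994, 0.0, 0.0]
contact_force: [0.7, 1.3, -0.2]
opening: 0.298
finger_force: 0.5
```

```bash
python3 - <<'E'
from h import *
s=get_state();print(s['eef_pos'],s['contact_force'],s['wrist_torque'])
b=read_camera('top').astype(int)
m=((b.min(2)>120)&(b.max(2)-b.min(2)<35)).astype(np.uint8); m[:150]=0; m[330:]=0; m[:,:300]=0; m[:,500:]=0
n,l,st,c=cv2.connectedComponentsWithStats(m)
for i in range(1,n):
  if st[i][4]>15:
    pts=np.argwhere(l==i)[:,::-1].astype(np.float32); print(st[i],c[i].round(),cv2.minAreaRect(pts))
    x,y,w,h=st[i][:4]; print(onz('top',c[i],.17))
a=np.radians(-5.1)+1.45; H=np.array([.662,-.246]); X=np.array([np.cos(a),np.sin(a)]); Y=np.array([-X[1],X[0]])
q=H+.128*Y+.062*X; print('pred card',q,proj('top',[*q,.17]))
E
```

```text
[ 0.49737839 -0.2520529   0.1092876 ] [ 0.70821926  1.28997478 -0.19284307] [ 0.16467195 -0.08433911  0.06489215]
[407 214  22  56 517] [417. 242.] ((417.6712646484375, 241.4241180419922), (9.743911743164062, 58.08871078491211), 12.994616508483887)
[ 0.54996705 -0.14394136  0.17      ]
[456 246  12  10  60] [463. 250.] ((462.2500305175781, 248.75), (11.31370735168457, 7.77817440032959), 45.0)
[ 0.53248954 -0.24578084  0.17      ]
[451 259   9   3  20] [455. 260.] ((455.0, 260.0), (8.0, 2.0), 0.0)
[ 0.51005251 -0.22786058  0.17      ]
pred card [ 0.5497198  -0.15870076] [423.9887803  242.41062236]
```

move_arm([
  [0.3, [0, 0.003, 0], [0, 0, 0]],
  [0.3, [0, 0, -0.03], [0, 0, 0]],
  [0.3, [0, 0, -0.03], [0, 0, 0]],
  [0.3, [0, 0, -0.03], [0, 0, 0]],
  [0.3, [0, 0, -0.03], [0, 0, 0]],
  [0.3, [0, 0, -0.03], [0, 0, 0]],
  [1, [0, 0, 0], [0, 0, 0.12]],
  [1, [0, 0, 0], [0, 0, 0.12]],
  [1, [0, 0, 0], [0, 0, 0.12]],
  [1, [0, 0, 0], [0, 0, 0.12]],
])

```text
time: 8.93
eef_pos: [0.4982, -0.2479, 0.2595]
tcp_rot: [0.345, 0.939, 0.0, 0.0]
contact_force: [0.4, 1.0, 0.3]
opening: 0.853
finger_force: 0.0
```

move_arm([
  [1, [0, 0, 0], [0, 0, 0.12]],
  [1, [0, 0, 0], [0, 0, 0.12]],
  [1, [0, 0, 0], [0, 0, 0.12]],
  [1, [0, 0, 0], [0, 0, 0.12]],
  [1, [0, 0, 0], [0, 0, 0.108]],
  [1, [0.035, 0.013, 0], [0, 0, 0]],
  [1, [0.035, 0.013, 0], [0, 0, 0]],
  [1, [0.035, 0.013, 0], [0, 0, 0]],
  [1, [0.035, 0.013, 0], [0, 0, 0]],
  [1, [0.035, 0.013, 0], [0, 0, 0]],
])

```text
time: 9.77
eef_pos: [0.5103, -0.0601, 0.2593]
tcp_rot: [0.6, 0.8, 0.0, 0.0]
contact_force: [1.2, 0.8, 0.0]
opening: 1.0
finger_force: 0.0
```

move_arm([
  [1, [0.035, 0.013, 0], [0, 0, 0]],
  [1, [0.035, 0.013, 0], [0, 0, 0]],
  [1, [0.035, 0.013, 0], [0, 0, 0]],
  [1, [0.035, 0.013, 0], [0, 0, 0]],
  [1, [0.035, 0.013, 0], [0, 0, 0]],
  [1, [0.035, 0.013, 0], [0, 0, 0]],
  [1, [0.035, 0.013, 0], [0, 0, 0]],
  [1, [0.035, 0.013, 0], [0, 0, 0]],
  [1, [0, 0, 0], [0, 0, 0]],
  [1, [0, 0, 0], [0, 0, 0]],
])

```text
time: 10.6
eef_pos: [0.5301, 0.2377, 0.2589]
tcp_rot: [0.598, 0.802, -0.0, -0.0]
contact_force: [-1.2, -0.3, 0.6]
opening: 1.001
finger_force: 0.0
```

```bash
python3 - <<'E'
from h import *
P=[];
for _ in range(5):
    s=get_state(); P.append(s['eef_pos']); b=read_camera('top')
p=np.mean(P,0); phi=2*np.arctan2(s['tcp_rot'][1],s['tcp_rot'][0]); print(p,np.degrees(phi),s['opening'])
tx=np.array([np.cos(phi),np.sin(phi)]);ty=np.array([np.sin(phi),-np.cos(phi)]); d=np.array([.5355,.272])-p[:2]; print('tool dx,dy',d@tx,d@ty)
b=b.astype(int)
m=((b.min(2)>110)&(b.max(2)-b.min(2)<40)).astype(np.uint8); m[:150]=0; m[300:]=0; m[:,:360]=0; m[:,520:]=0
n,l,st,c=cv2.connectedComponentsWithStats(m)
for i in range(1,n):
  if st[i][4]>15:
    pts=np.argwhere(l==i)[:,::-1].astype(np.float32); r=cv2.minAreaRect(pts); print(st[i],r)
f=lambda im,x,y,w,h,W,H: cv2.resize(im[y:y+h,x:x+w].astype(np.uint8)[:,:,::-1],(W,H),interpolation=cv2.INTER_CUBIC)
sd=read_camera('side').astype(int)
cv2.imwrite('pics/m.png',np.hstack([f(b,360,170,125,125,400,400),f(sd,260,215,125,125,400,400)]))
for k in(0,.02,.03): print(k,proj('side',p+[0,0,k]))
E
```

```text
[0.53058904 0.23571346 0.25903877] 106.32810646519128 1.0020531253946785
tool dx,dy 0.03344235796739735 0.01491439205592037
[415 215  16  31 299] ((422.14764404296875, 229.5256805419922), (10.837329864501953, 30.969921112060547), 9.865806579589844)
0 [315.6762616  232.43359056]
0.02 [315.77698878 223.73925106]
0.03 [315.82838379 219.30282579]
```

View pics/m.png

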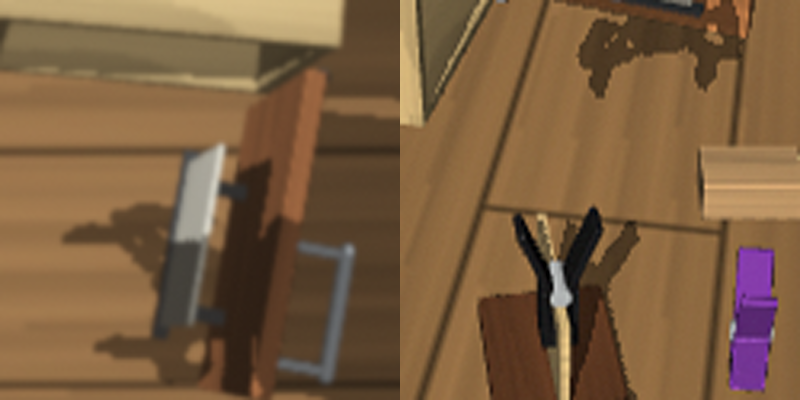

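The card shows in the left crop, its top edge running from about (225,145) to (197,325), i.e. top px (430,215) to (421,272). The clamp is unmoved, with handle tips at side px (297,282) and (321,281). Moving over the clamp and lowering.

move_arm([
  [1, [0.033, 0.016, 0], [0, 0, 0]],
  [1, [0, 0, 0], [0, 0, 0]],
  [1, [0, 0, 0.02], [0, 0, 0]],
  [1, [0, 0, 0.02], [0, 0, 0]],
  [1, [0, 0, 0.02], [0, 0, 0]],
  [1, [0, 0, 0.01], [0, 0, 0]],
  [1, [0, 0, 0.01], [0, 0, 0]],
  [1, [0, 0, 0], [0, 0, 0]],
  [1, [0, 0, 0], [0, 0, 0]],
  [1, [0, 0, 0], [0, 0, 0]],
])

```text
time: 11.73
eef_pos: [0.538, 0.2714, 0.1807]
tcp_rot: [0.599, 0.801, 0.001, 0.001]
contact_force: [-0.2, 0.3, 0.3]
opening: 1.002
finger_force: 0.0
```

```bash
python3 - <<'E'
from h import *
P=[]
for _ in range(4):
    s=get_state(); P.append(s['eef_pos']); b=read_camera('side')
p=np.mean(P,0); phi=2*np.arctan2(s['tcp_rot'][1],s['tcp_rot'][0]); yv=np.array([np.sin(phi),-np.cos(phi),0]); print(p,s['contact_force'])
print('clip top pred',proj('side',[.5365,.272,.161]),'seen ~309,281')
x0,y0=250,190
im=cv2.resize(b[y0:y0+125,x0:x0+125,::-1],None,fx=4.8,fy=4.8,interpolation=cv2.INTER_CUBIC)
for z,c in((.02,(0,0,255)),(.035,(0,255,0))):
  for k in(-.0425,0,.0425):
    q=proj('side',p+yv*k+[0,0,z]); cv2.circle(im,tuple(int(v) for v in (q-[x0,y0])*4.8+2),3,c,-1)
cv2.imwrite('pics/last.png',im)
U,V=(430.3,215.3),(421.3,271.6)
a,c=onz('top',U,.17),onz('top',V,.17);print('card edge',a,c,np.linalg.norm(a-c),(a+c)/2,np.degrees(np.arctan2(*(c-a)[[1,0]])))
E
```

```text
[0.53803347 0.2715224  0.18081962] [ 0.73325868 -0.34120057 -0.00603298]
clip top pred [309.51548586 283.20761307] seen ~309,281
card edge [ 0.61136491 -0.17418444  0.17      ] [ 0.48388504 -0.15150456  0.17      ] 0.12948163635783186 [ 0.54762497 -0.1628445   0.17      ] 169.91208358119422
```

View pics/last.png

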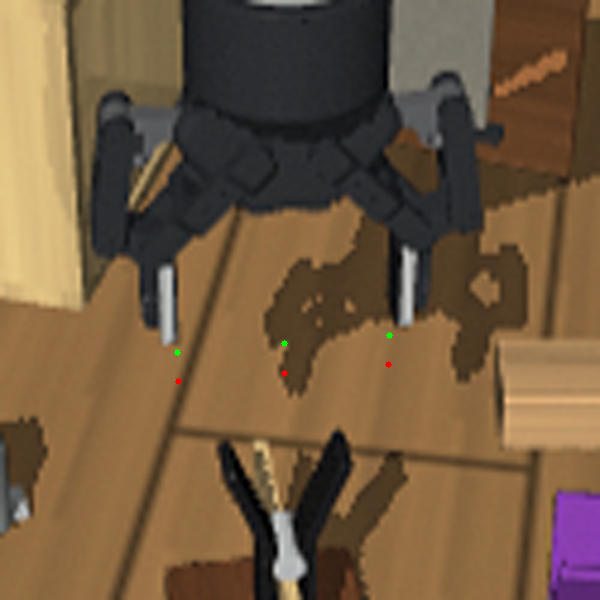

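The open fingers straddle the clamp's handles at crop (222,445) and (340,435), with tips at (168,343) and (405,325), so the tool is centred. The tips are about 40 mm above TCP when open. Lowering 88 mm and closing.

move_arm([
  [1, [0, 0, 0.011], [0, 0, 0]],
  [1, [0, 0, 0.011], [0, 0, 0]],
  [1, [0, 0, 0.011], [0, 0, 0]],
  [1, [0, 0, 0.011], [0, 0, 0]],
  [1, [0, 0, 0.011], [0, 0, 0]],
  [1, [0, 0, 0.011], [0, 0, 0]],
  [1, [0, 0, 0.011], [0, 0, 0]],
  [1, [0, 0, 0.011], [0, 0, 0]],
  [1, [0, 0, 0], [0, 0, 0]],
  [1, [0, 0, 0], [0, 0, 0]],
])

```text
time: 12.77
eef_pos: [0.5366, 0.2712, 0.0901]
tcp_rot: [0.599, 0.801, -0.001, -0.001]
contact_force: [-0.4, 0.3, 0.7]
opening: 0.998
finger_force: 0.0
```

move_arm([
  [0.6, [0, 0, 0], [0, 0, 0]],
  [0.5, [0, 0, 0], [0, 0, 0]],
  [0.4, [0, 0, 0], [0, 0, 0]],
  [0.3, [0, 0, 0], [0, 0, 0]],
  [0.2, [0, 0, 0], [0, 0, 0]],
  [0, [0, 0, 0], [0, 0, 0]],
  [0, [0, 0, 0], [0, 0, 0]],
  [0, [0, 0, 0], [0, 0, 0]],
  [0, [0, 0, 0], [0, 0, 0]],
  [0, [0, 0, 0], [0, 0, 0]],
], grip_force=40)

```text
time: 13.6
eef_pos: [0.5404, 0.2723, 0.0962]
tcp_rot: [0.599, 0.801, 0.003, 0.003]
contact_force: [-0.8, -0.6, 10.0]
opening: 0.174
finger_force: 41.6
```

move_arm([
  [0, [0, 0, -0.01], [0, 0, 0]],
  [0, [0, 0, -0.016], [0, 0, 0]],
  [0, [0, 0, -0.016], [0, 0, 0]],
  [0, [0, 0, -0.016], [0, 0, 0]],
  [0, [0, 0, -0.016], [0, 0, 0]],
  [0, [0, 0, -0.016], [0, 0, 0]],
  [0, [0, 0, -0.016], [0, 0, 0]],
  [0, [0, 0, -0.016], [0, 0, 0]],
  [0, [0, 0, -0.016], [0, 0, 0]],
  [0, [0, 0, -0.016], [0, 0, 0]],
])

```text
time: 14.43
eef_pos: [0.5367, 0.2713, 0.2462]
tcp_rot: [0.599, 0.801, -0.0, -0.0]
contact_force: [-0.5, 0.0, -0.3]
opening: 0.176
finger_force: 40.3
```

```bash
python3 - <<'E'
from h import *
P=[];Q=[]
for _ in range(5):
    s=get_state(); P.append(s['eef_pos']);Q.append(s['tcp_rot']); b=read_camera('side')
p=np.mean(P,0); q=np.mean(Q,0); phi=2*np.arctan2(q[1],q[0]); print(p,np.degrees(phi),s['contact_force'],s['opening'],s['finger_force'])
# dark pixels of the clamp and silver pivot near expected column
b=b.astype(int); e=proj('side',p); print('tcp px',e)
x0,y0=int(e[0])-40,int(e[1])-70
g=b[y0:y0+120:3,x0:x0+80:2]
for i,r in enumerate(g): print(y0+3*i,''.join('#' if v.max()<55 else 'o' if v.min()>120 and v.max()-v.min()<40 else '.' for v in r))
print(x0,[proj('side',p+[0,0,z]) for z in(.03,.02,.015,-.03)])
E
```

```text
[0.53774435 0.27160155 0.24761782] 106.44640319692472 [ 0.06527742 -0.49789542 -1.9602888 ] 0.17477400383001948 40.322672724723816
tcp px [308.96776881 247.89344364]
177 ..........#######################.......
180 .........########################.......
183 .........#########################...#..
186 .........########################.......
189 ..#.......######################.....###
192 ....##.....####################.....####
195 ...####.....#################.o.#...###.
198 ...#####.#....##############ooo#######..
201 .....######....#############oo#######...
204 ......#####....####..oo#####o#######....
207 .......######..####.ooo############.....
210 ........###########....###########......
213 .........##########.....#########.......
216 ..........##########.########......#####
219 ...............#########.##.............
222 ...............##.o#####o.#.............
225 ...............##.o#####o.#.............
228 ...............##.o#####o.#.............
231 ................#.o#####o.#.............
234 ................#.o#####o...............
237 ..................o#####......
[... 318 characters left out ...]
.......
261 ..............####........##............
264 ...............##.........#.............
267 ........................................
270 ........................................
273 ........................................
276 ........................................
279 ........................................
282 ........................................
285 ........................................
288 ........................................
291 ........................................
294 ........................................
268 [array([308.98275237, 234.73740572]), array([308.97770352, 239.18385672]), array([308.97519963, 241.38392422]), array([308.95326181, 260.51841168])]
```

move_arm([
  [0, [0, 0, -0.0015], [0, 0, -0.111]],
  [0, [0, 0, -0.0015], [0, 0, -0.111]],
  [0, [0, 0, -0.0015], [0, 0, -0.111]],
  [0, [0, 0, -0.0015], [0, 0, -0.111]],
  [0, [0, 0, -0.0015], [0, 0, -0.111]],
  [0, [0, 0, -0.0015], [0, 0, -0.111]],
  [0, [0, 0, -0.0015], [0, 0, -0.111]],
  [0, [0, 0, -0.0015], [0, 0, -0.111]],
  [0, [0, 0, -0.0015], [0, 0, -0.111]],
  [0, [0, 0, -0.0015], [0, 0, -0.111]],
])

```text
time: 15.52
eef_pos: [0.5362, 0.271, 0.258]
tcp_rot: [0.084, 0.996, -0.001, -0.002]
contact_force: [-0.6, 0.4, -0.3]
opening: 0.174
finger_force: 40.3
```

move_arm([
  [0, [-0.0056, -0.0284, 0], [0, 0, 0]],
  [0, [-0.0056, -0.0284, 0], [0, 0, 0]],
  [0, [-0.0056, -0.0284, 0], [0, 0, 0]],
  [0, [-0.0056, -0.0284, 0], [0, 0, 0]],
  [0, [-0.0056, -0.0284, 0], [0, 0, 0]],
  [0, [-0.0056, -0.0284, 0], [0, 0, 0]],
  [0, [-0.0056, -0.0284, 0], [0, 0, 0]],
  [0, [-0.0056, -0.0284, 0], [0, 0, 0]],
  [0, [-0.0056, -0.0284, 0], [0, 0, 0]],
  [0, [-0.0056, -0.0284, 0], [0, 0, 0]],
])

```text
time: 16.35
eef_pos: [0.5421, -0.0192, 0.2582]
tcp_rot: [0.087, 0.996, 0.0, -0.002]
contact_force: [0.1, -0.0, -1.1]
opening: 0.17
finger_force: 40.3
```

move_arm([
  [0, [-0.0056, -0.0284, 0], [0, 0, 0]],
  [0, [-0.0056, -0.0284, 0], [0, 0, 0]],
  [0, [-0.0056, -0.0284, 0], [0, 0, 0]],
  [0, [-0.0056, -0.0284, 0], [0, 0, 0]],
  [0, [-0.0056, -0.0284, 0], [0, 0, 0]],
  [0, [0, 0, 0], [0, 0, 0]],
  [0, [0, 0, 0], [0, 0, 0]],
  [0, [0, 0, 0], [0, 0, 0]],
  [0, [0, 0, 0], [0, 0, 0]],
  [0, [0, 0, 0], [0, 0, 0]],
])

```text
time: 17.18
eef_pos: [0.5461, -0.1615, 0.2599]
tcp_rot: [0.086, 0.996, 0.0, -0.0]
contact_force: [-0.1, -0.6, -0.9]
opening: 0.176
finger_force: 40.3
```

```bash
cat > st.py <<'E'
from h import *
P=[];Q=[]
for _ in range(5):
    s=get_state(); P.append(s['eef_pos']);Q.append(s['tcp_rot']); b=read_camera('side')
p=np.mean(P,0); q=np.mean(Q,0); phi=2*np.arctan2(q[1],q[0]); print(p,np.degrees(phi),s['contact_force'],s['opening'],s['finger_force'])
b=b.astype(int); e=proj('side',p+[0,0,.012]); x0,y0=int(e[0])-40,int(e[1])-40
for i in range(0,80,2): print(y0+i,''.join('#' if v.max()<55 else 'o' if v.min()>105 and v.max()-v.min()<45 else '.' for v in b[y0+i,x0:x0+80]))
tx=np.array([np.cos(phi),np.sin(phi)]);ty=np.array([np.sin(phi),-np.cos(phi)]); d=np.array([.547,-.162])-p[:2]; print('tool dx,dy',d@tx,d@ty)
print(x0,'pivot',e,'tips',[proj('side',[*(p[:2]+k*ty+j*tx),p[2]-.03]) for k in(-.02,.02) for j in (-.012,.012)],'card',[proj('side',c) for c in([.611,-.173,.17],[.547,-.162,.17],[.484,-.151,.17])])
E
python3 st.py
```

```text
[ 0.54625436 -0.16175389  0.26015861] 170.12279128218756 [-0.31889146 -0.58861971 -0.72412296] 0.17963740480369497 40.33834218978882
102 ooooooooooooooooooooooooooooooooo.#....#############oooooooooooooooooooooooooooo
104 ooooooooooooooooooooooooooooooooo.....##############oooooooooooooooooooooooooooo
106 oooooooooooooooooooooooooooooo.##....##############ooooooooooooooooooooooooooooo
108 oooooooooooooooooooooooooooooo##..oo...############ooooooooooooooooooooooooo....
110 oooooooooooooooooooooooooooooo#####.###############oooooooooooooooooooooooo.....
112 ooooooooooooooooooooooooooooooo####.##############.oooooooooooooooooooooooo.....
114 ooooooooooooooooooooooooooooooo##################.ooooooooooooooooooooooooo.....
116 ooooooooooooooooooooooooooooooo.################oooooooooooooooooooooooooo......
118 oooooooooooooooooooooooooooooooo################oooooooooooooooooooooooooo......
120 oooooooooooooooooooooooooooooooo.#############.ooooooooooooooooooooooooooo......
122 ooooooooooooooooooooooooooooooooo##############ooooooooooooooooooooooooooo......
124 oooooooooooooooooooooooooooo
[... 2097 characters left out ...]
................................................................................
176 ................ooooooooooooo...................................................
178 ................oooooooooooooooooooooooo........................................
180 ................oooooooooooooooooooooooooooooooooooo............................
tool dx,dy -0.0007768099308138448 -0.00011455757210775643
292 pivot [332.37452962 142.82553266] tips [array([329.78347307, 153.89190187]), array([338.25502227, 155.15824586]), array([325.38505397, 159.92367546]), array([334.05811935, 161.25486722])] card [array([308.72487525, 173.87710168]), array([330.96639631, 177.48723108]), array([353.4396937, 181.1621706])]
```

Jaw tips and card edge sit where predicted. Lowering 80 mm.

move_arm([
  [0, [0, 0, 0.01], [0, 0, 0]],
  [0, [0, 0, 0.01], [0, 0, 0]],
  [0, [0, 0, 0.01], [0, 0, 0]],
  [0, [0, 0, 0.01], [0, 0, 0]],
  [0, [0, 0, 0.01], [0, 0, 0]],
  [0, [0, 0, 0.01], [0, 0, 0]],
  [0, [0, 0, 0.01], [0, 0, 0]],
  [0, [0, 0, 0.008], [0, 0, 0]],
  [0, [0, 0, 0.004], [0, 0, 0]],
  [0, [0, 0, 0], [0, 0, 0]],
])

```text
time: 18.27
eef_pos: [0.5456, -0.1624, 0.1767]
tcp_rot: [0.087, 0.996, 0.0, -0.001]
contact_force: [-0.8, 0.3, -0.9]
opening: 0.173
finger_force: 40.3
```

```bash
python3 st.py
```

```text
[ 0.54628257 -0.16276841  0.17815594] 170.0413708796889 [ 0.55144689  0.44456959 -1.30157475] 0.17355579104847701 40.340126752853394
130 ooooooooooooooooooooooooooooooooo###..o..####..#####oooooooooooooooooooooo......
132 ooooooooooooooooooooooooooooooooo##....############.oooooooooooooooooooooo......
134 oooooooooooooooooooooooooooooooooo#....############ooooooooooooooooooooooo......
136 oooooooooooooooooooooooooooooooooo....#############ooooooooooooooooooooooo......
138 oooooooooooooooooooooooooooooo.##....#############.ooooooooooooooooooooooo......
140 ..........oooooooooooooooooooo###.oo...###########ooooooooooooooooooooooo.......
142 ...............................####.##############ooooooooooooooooooooooo.......
144 ...............................#################..................o.ooooo.......
146 ................................################................................
148 ................................###############.................................
150 .................................#############..................................
152 ............................
[... 2095 characters left out ...]
2 ...#.............oooooooooooooooooooooooooooooooooooooooooooo...................
204 .................oooooooooooooooooooooooooooooooooooooooooooo...................
206 .................oooooooooooooooooooooooooooooooooooooooooooo...................
208 .................oooooooooooooooooooooooooooooooooooooooooooo#..................
tool dx,dy -0.0005737331854467884 0.0008809027486483286
291 pivot [331.47633257 170.79689311] tips [array([329.02607689, 180.49086972]), array([337.16684125, 181.84260927]), array([324.7605499 , 186.95639659]), array([333.08713469, 188.37483994])] card [array([308.72487525, 173.87710168]), array([330.96639631, 177.48723108]), array([353.4396937, 181.1621706])]
```

```bash
python3 -c "
from plant import *
print(sign_off())"
```

```text
the job is handed in; nothing more can be done
None
```

I handed the job in at about 18.5 s with the door open about 1.5 rad and the clamp held squeezed open over the card's top edge, one jaw each side and no contact force seen. `sign_off()` returned no verdict, and the first pull on the door missed the handle without touching anything.

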